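# Refill the new spice rack in reverse order

## Robot

A 6-joint arm with a two-finger parallel gripper is mounted at the origin on a cart in front of the work surface, level with it; the furniture and walls round the work are solid. World frame = base frame: x ahead of the robot, y to its left, z up, the work surface at z = 0. Lengths are in m, angles in rad, forces in N, time in s.
With the tool pointing down it reaches from about 0.375 to 0.925 m from the base axis. Payload 5.7 kg.
Tool frame: the origin (TCP) lies midway between the tips of the shut fingers; the grasp point (between the pads) lies 19 mm behind it; z points along the fingers, y is the line along which they close (so a half turn about z gives the same grasp; the last joint's range is limited). The gripper opens to 85 mm and grips with 20 to 120 N. Pads are 22 mm wide; open, the fingers measure 114 mm over their backs; the gripper's body (76 mm by 85 mm) begins 54 mm behind the grasp point. The pads swing forward as they close: fully open they stand 13 mm farther back than shut.
Start: joints at [-1.38, 0.359, 1.51, -0, 1.272, -0.115], TCP at [0.181, -0.572, 0.231] pointing down, gripper open.
Joint ranges: [-2.97, 2.97], [-1.01, 2.36], [0.21, 2.38], [-0.96, 4.11], [0.2, 2.71], [-2.98, 2.98]. Speed limits (rad/s): [2.39, 2.39, 3.14, 3.14, 3.14, 3.14].

## Interface

Orientations are given as a unit quaternion [x, y, z, w].
In Python, from station import * gives the robot as it stands.
- The arm moves only by the tool step_arm, never from a script. Its argument "moves" is text: rows parted by semicolons, each of 5 numbers parted by spaces: the shift along the tool's x, y, z in units of 25 mm (1.0 is 25 mm), then the turn about the tool's z in units of 5 degrees (1.0 is 5 degrees), then the closure, from -1 (fully open) to 1 (shut). In form: dx dy dz twist hand; .... A call has 1 to 10 rows; each row shifts and turns the commanded pose from where the row before left it, along the tool's axes as they then stand; what a row does not reach is not made up. A row lasts 1/12 s, in which the tool goes at most 41.7 mm and 7.16 degrees, less where a joint would pass 70% of its speed; a pose out of reach is approached as far as the arm can. A call is refused whole if a number of a shift passes 1 or a number of a turn 1, either way. A call with a gripper value outside its range is refused whole. The fingers move at their own pace and stop on an object; "grip_force" is the grip in N (left out, the last holds). Time passes only in rows, so rows that do not move let the fingers close. It gives the time, the measured TCP pose, the force, the opening and the grip force at its end, in the units of the state.
- get_state(): the state, without advancing time (a new reading comes with each control period).
- snapshot(name): name is "side" or "top"; returns (picture, depth): 384x512x3 uint8, red, green, blue; 384x512 float32, m along the optical axis (not along the pixel's ray), 0 where there is no reading.
- camera_params(name): a dict with "intrinsics" (3x3 intrinsics, pixels), "R" (3x3) and "t" (3): a world point X has camera coordinates R X + t. Camera axes: x right, y down, z forward; pixel columns grow to the right and rows downward; lengths in m; the calibration is good to about 2 mm. A picture is of the moment at which its call begins. camera_params takes no time and is no camera call.
- job_done(): hands the job in; it is judged then, once.
The state is a dict: "time_s": time; "q": joint angles; "qvel": joint speeds; "joint_torque": joint torques, N m; "position": TCP position; "ee_rot": TCP orientation; "wrist_force": force on the tool from outside, world axes, zero at the start; "ft_torque": the same for the moment, N m; "opening": opening from 0.0 (shut) to 1.0 (fully open); "finger_force": force on a finger pad.
Only numpy, scipy, OpenCV 4.12 (cv2) and the standard library are available. Lean on these libraries where they do the work, as an engineer would, in place of code of your own. Each camera call takes 0.05 s, during which the arm holds its last target. There are 200 camera calls.

## Task

Move the four spice jars from the old steel rack into the compartments of the new wooden rack, one jar to a compartment, in reverse order: the jar that now stands farthest left goes into the compartment farthest right, the next one beside it, and so on (I will turn the new rack round to face the other side of the worktop, so the row will then read as before). Each jar must end upright with its base down on the compartment's floor, and no jar may be tipped over on the way.

Things in the scene. Friction and masses are not known exactly. Their poses are not given: they have to be found in the camera images.
- red_cap_jar: Loose spice jar, the tallest of the four jars, clear glass with a red screw cap; round, 41 mm across all the way up, 118 mm tall (the top 34 mm is the cap), about 0.12 kg. Origin: centre of its underside; z up along the jar, which may lean up to 0.05 rad as it stands. It starts upright on one of the cork coasters of the old rack.
- black_cap_jar: Loose spice jar, the second tallest jar, glass with a black-brown screw cap, its top pale brown with a white patch; round, 41 mm across all the way up, 105 mm tall (the top 20 mm is the cap), about 0.12 kg. Origin: centre of its underside; z up along the jar, which may lean up to 0.05 rad as it stands. It starts upright on one of the cork coasters of the old rack.
- orange_cap_jar: Loose spice jar, the third tallest jar, glass with a large orange-brown screw cap; round, 41 mm across all the way up, 92 mm tall (the top 34 mm is the cap), about 0.12 kg. Origin: centre of its underside; z up along the jar, which may lean up to 0.05 rad as it stands. It starts upright on one of the cork coasters of the old rack.
- white_cap_jar: Loose spice jar, the shortest, stoutest jar, glass with a white screw cap; round, 43 mm across all the way up, 70 mm tall (the top 20 mm is the cap), about 0.12 kg. Origin: centre of its underside; z up along the jar, which may lean up to 0.05 rad as it stands. It starts upright on one of the cork coasters of the old rack.
- red_cap_coaster: Round cork coaster, 62 mm across, 5 mm thick, fixed on the old rack, on which the red-capped jar stands at the start; all four coasters look alike, which jar is in which place changes. Origin: centre of its underside (6 mm above the worktop), its top is 11 mm above the worktop.
- black_cap_coaster: Round cork coaster, 62 mm across, 5 mm thick, fixed on the old rack, on which the black-capped jar stands at the start; all four coasters look alike, which jar is in which place changes. Origin: centre of its underside (6 mm above the worktop), its top is 11 mm above the worktop.
- orange_cap_coaster: Round cork coaster, 62 mm across, 5 mm thick, fixed on the old rack, on which the orange-capped jar stands at the start; all four coasters look alike, which jar is in which place changes. Origin: centre of its underside (6 mm above the worktop), its top is 11 mm above the worktop.
- white_cap_coaster: Round cork coaster, 62 mm across, 5 mm thick, fixed on the old rack, on which the white-capped jar stands at the start; all four coasters look alike, which jar is in which place changes. Origin: centre of its underside (6 mm above the worktop), its top is 11 mm above the worktop.
- old_rack: Old rack: dark steel tray, 306 x 90 mm, fixed; top face 6 mm, edge 9 mm, end handles 23 mm high. The coasters stand on it in a row, 72 mm apart. Origin: centre of its underside, on the worktop; y along the row to the robot's left, x away from the robot (turned up to 0.18 rad). Behind both racks, from about x = 0.55 m on and 0.45 m up, hangs a wall cupboard: keep the arm in front of it.
- new_rack: New rack: pale wood, 302 x 82 mm, fixed, beside the old rack (left or right). Four open compartments in a row, 66 mm square inside, centres at y = +108, +36, -36, -108 mm, x = 0; floor 8 mm, rails and dividers 26 mm, ends 34 mm above the worktop. Origin: centre of its underside, on the worktop; y along the row to the robot's left, x away from the robot (turned up to 0.18 rad).

How it is judged:
By the outcome, as a careful person would: the job done as asked, in the order asked, and still so for the second after the job is handed in, with the robot touching nothing.
It also fails if it takes over 112 s, if anything falls off the work surface, if the arm or the gripper's body presses on something with over 40 N, if the wrist force passes 120 N, or if a joint passes its speed limit or range.

## Working session

There is one attempt and no reset: what is moved stays moved. The work goes in short steps, Python scripts to look and compute and a tool call to move; the robot and the scene stay as the last step left them, time stands still between calls to the robot, and variables do not carry over. Pictures are saved under pics/ and viewed, at most 14 in all, crops included, and the job is handed in when it is done.

Besides the shell and the picture viewer there is one more tool, called after ">>>" by a JSON object that holds its "op" and its "data", one argument or row to a line. step_arm: Moves the arm, as the interface text tells. Its arguments: {"type":"object","properties":{"moves":{"type":"string"},"grip_force":{"type":"number"}},"required":["moves"]}

```bash
ls; mkdir -p pics; python3 - <<'E'
from station import *
import cv2,numpy as np
for n in("side","top"):
    p,d=snapshot(n);cv2.imwrite(f"pics/{n}0.png",p[:,:,::-1]);np.save(f"{n}0.npy",d)
    c=camera_params(n);print(n,c)
s=get_state();print(s)
E
```

```text
pics
side {'intrinsics': array([[350.23333057,   0.        , 259.71581039],
       [  0.        , 350.23333057, 191.17367496],
       [  0.        ,   0.        ,   1.        ]]), 'R': array([[-0.96760038, -0.25247354,  0.00257228],
       [-0.16644357,  0.63016508, -0.75841183],
       [ 0.18985796, -0.73426772, -0.65177057]]), 't': array([0.44061442, 0.10163089, 1.08281327])}
top {'intrinsics': array([[468.47130967,   0.        , 249.82300621],
       [  0.        , 468.47130967, 193.4416093 ],
       [  0.        ,   0.        ,   1.        ]]), 'R': array([[-0.01743836, -0.99982751, -0.00639127],
       [-0.99813234,  0.01778239, -0.05844325],
       [ 0.05854682,  0.00536018, -0.99827027]]), 't': array([-0.01178231,  0.45455363,  1.3921377 ])}
{'time_s': 0.1, 'q': array([-1.38008964e+00,  3.59419272e-01,  1.51133498e+00,  2.73438529e-05,
        1.27254015e+00, -1.15086399e-01]), 'qvel': array([-0.00079279, -0.00336485, -0.00288811,  0.0001956 ,  0.00107136,
       -0.00142195]), 'joint_torque': array([-1.21354155e-03, -5.28654635e+01, -2.79347616e+01, -4.44124089e-04,
        5.16811866e-03,  3.63991887e-06]), 'position': array([ 0.1805192 , -0.57153858,  0.23054173]), 'ee_rot': array([ 9.88334333e-01,  1.52297480e-01, -1.91084610e-05, -8.50760110e-04]), 'wrist_force': array([-0.87485493, -0.72027946, -1.2293007 ]), 'ft_torque': array([ 0.00807583,  0.02164372, -0.01299832]), 'finger_force': 0.0, 'opening': 0.9985576083424469}
```

View pics/side0.png

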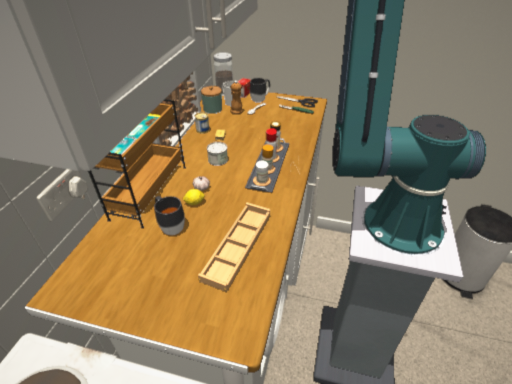

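View pics/top0.png

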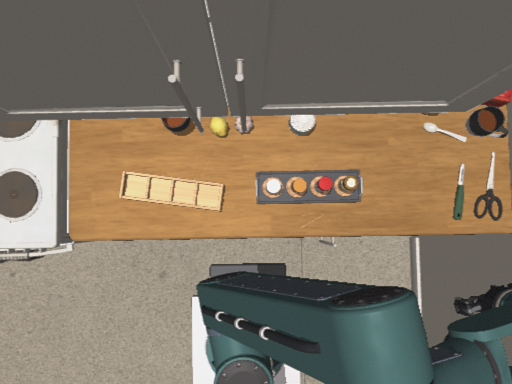

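Top view: the new rack is on the left at about (172,192), and the old rack is centred at about (308,187). From left to right the jars are white (273,186), orange (299,186), red (324,184) and black (347,184). Next I'll make enlarged crops and a depth-assisted segmentation.

```bash
cat > h.py <<'E'
import numpy as np,cv2
from station import *
def ray(n,u,v):
    c=camera_params(n);R,t=c["R"],c["t"];d=R.T@np.linalg.solve(c["intrinsics"],[u,v,1.]);return -R.T@t,d
def plane(n,u,v,z):
    o,d=ray(n,u,v);return o+d*(z-o[2])/d[2]
def tri(a,b):
    (o1,d1),(o2,d2)=ray("top",*a),ray("side",*b)
    s=np.linalg.lstsq(np.c_[d1,-d2],o2-o1,rcond=None)[0];p,q=o1+s[0]*d1,o2+s[1]*d2
    return (p+q)/2,np.linalg.norm(p-q)
def cloud(n,d):
    c=camera_params(n);v,u=np.mgrid[:384,:512];K=c["intrinsics"]
    P=np.stack([(u-K[0,2])/K[0,0]*d,(v-K[1,2])/K[1,1]*d,d],-1);return (P-c["t"])@c["R"]
def crop(n,img,x,y,w,h,k):
    return cv2.resize(img[y:y+h,x:x+w],None,fx=k,fy=k,interpolation=cv2.INTER_NEAREST)
E
python3 - <<'E'
from h import *
t=cv2.imread("pics/top0.png");s=cv2.imread("pics/side0.png")
a=crop("t",t,110,160,260,60,3);b=crop("s",s,195,115,110,180,2)
o=np.zeros((a.shape[0]+b.shape[0],800,3),np.uint8);o[:180,:780]=a;o[180:,:220]=b
b2=crop("s",s,243,118,55,75,4)[:360*1];o[180:180+b2.shape[0],240:240+b2.shape[1]]=b2
cv2.imwrite("pics/c0.png",o)
P=cloud("top",np.load("top0.npy"));z=P[...,2]
# top-view components above 60 mm in the rack area
m=((z>.06)&(z<.2)).astype(np.uint8);m[:, :230]=0;m[:, 370:]=0;m[:160]=0;m[215:]=0
n,l,st,c=cv2.connectedComponentsWithStats(m)
for i in range(1,n):
    if st[i,4]>20:
        q=P[l==i];zt=np.percentile(q[:,2],90);k=q[q[:,2]>zt-.01];print("jar",c[i],st[i,4],zt,k.mean(0),np.ptp(k,0))
h=cv2.cvtColor(t,cv2.COLOR_BGR2HSV);mm=((z>.015)&(z<.05)).astype(np.uint8);mm[:, :100]=0;mm[:,235:]=0;mm[:150]=0;mm[225:]=0
ys,xs=np.nonzero(mm);r=cv2.minAreaRect(np.c_[xs,ys].astype(np.float32));print(r,[plane("top",*p,.026).round(4) for p in cv2.boxPoints(r)],plane("top",*r[0],.026))
q=P[mm>0];print("z pct",np.percentile(q[:,2],[50,90,98]))
g=(h[...,2]<90).astype(np.uint8);g[:, :240]=0;g[:,375:]=0;g[:165]=0;g[210:]=0
n,l,st,c=cv2.connectedComponentsWithStats(g);i=1+st[1:,4].argmax();ys,xs=np.nonzero(l==i)
r=cv2.minAreaRect(np.c_[xs,ys].astype(np.float32));print("old",r,plane("top",*r[0],.008))
E
```

```text
jar [323.13397129 183.90909091] 209 0.1313570281223515 [ 0.47264278 -0.22675569  0.12872029] [0.03905533 0.03662417 0.01187791]
jar [348.52968037 183.01369863] 219 0.11959066642731073 [ 0.47413469 -0.2998945   0.11642824] [0.03702083 0.03930712 0.0158545 ]
jar [272.7037037  185.82098765] 162 0.08430708666330831 [ 0.47130842 -0.08619863  0.08103196] [0.03768457 0.03738027 0.01226281]
jar [298.4251497 185.2754491] 167 0.10609370569576139 [ 0.47014037 -0.1591576   0.1027819 ] [0.03643719 0.03735926 0.01457861]
((170.83897399902344, 190.53172302246094), (102.467529296875, 27.669923782348633), 7.288952827453613) [array([0.4476, 0.3719, 0.026 ]), array([0.5295, 0.3613, 0.026 ]), array([0.4851, 0.0582, 0.026 ]), array([0.4037, 0.0698, 0.026 ])] [0.46639275 0.21509135 0.026     ]
z pct [0.02658156 0.03361344 0.03765905]
old ((335.0, 174.0), (6.0, 44.0), 90.0) [ 0.50871719 -0.27756233  0.008     ]
```

View pics/c0.png

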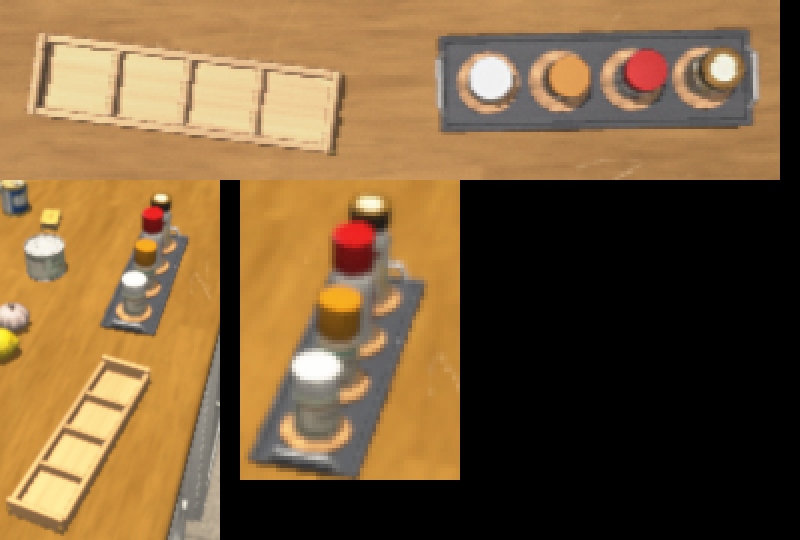

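The crops show the four compartments and the jar caps clearly in both views. In the top crop, the left-to-right order is white, orange, red, black. I'll triangulate the cap tops and rack corners.

```bash
python3 - <<'E'
from h import *
T={"white":(490,77),"orange":(569,77),"red":(646,71),"black":(723,69)}
S={"white":(317,367),"orange":(340,299),"red":(354,234),"black":(370,206)}
H={"white":.081,"orange":.103,"red":.129,"black":.116}
print("cam",ray("top",0,0)[0],ray("side",0,0)[0])
f=lambda p:(110+p[0]/3-.33,160+p[1]/3-.33)
for k in T:
    b=(243+(S[k][0]-240)/4-.4,118+(S[k][1]-180)/4-.4)
    p,e=tri(f(T[k]),b);print(k,p.round(4),round(e,4),"ontop",plane("top",*f(T[k]),H[k]).round(4))
# rack corners, top view (crop) & side view (2x crop at 195,115; origin y 180)
ct=[(40,35),(30,112),(343,72),(334,153)]
cs=[(8,500),(62,526),(106,357),(150,372)]
g=lambda p:(195+p[0]/2-.25,115+(p[1]-180)/2-.25)
for a in ct: print("top z.034",plane("top",*f(a),.034).round(4))
for a in cs: print("side z.034",plane("side",*g(a),.034).round(4))
for a in ((40,35),(8,500)),((30,112),(62,526)),((343,72),(106,357)),((334,153),(150,372)): print("tri",[x.round(4) for x in tri(f(a[0]),g(a[1]))])
C=np.mean([plane("top",*f(a),.034)[:2] for a in ct],0);print(C)
A=np.array([plane("top",*f(a),.034) for a in ct]);d=(A[0]+A[1]-A[2]-A[3])[:2];yaw=np.arctan2(-d[0],d[1]);print("yaw",yaw,np.linalg.norm(d)/2)
for y in(.108,.036,-.036,-.108):print((C+y*d/np.linalg.norm(d)).round(4))
for a in((80,79),(152,89),(225,99),(298,109)):print("floor",plane("top",*f(a),.008).round(4))
for a in((442,37),(440,131),(752,30),(750,123)):print("old",plane("top",*f(a),.009).round(4))
from scipy.spatial.transform import Rotation as R
print(R.from_quat(get_state()["ee_rot"]).as_matrix().round(4))
E
```

```text
cam [ 0.37199397 -0.02732544  1.41621997] [0.23767377 0.84227407 0.7816905 ]
white [ 0.4717 -0.0871  0.0779] 0.0017 ontop [ 0.4723 -0.0868  0.081 ]
orange [ 0.4692 -0.1601  0.1   ] 0.0006 ontop [ 0.4693 -0.1597  0.103 ]
red [ 0.4725 -0.2284  0.1252] 0.001 ontop [ 0.4717 -0.2279  0.129 ]
black [ 0.474  -0.3018  0.1127] 0.0009 ontop [ 0.4732 -0.3012  0.116 ]
top z.034 [0.5255 0.3554 0.034 ]
top z.034 [0.4494 0.3654 0.034 ]
top z.034 [0.4834 0.056  0.034 ]
top z.034 [0.4037 0.066  0.034 ]
side z.034 [0.5236 0.3577 0.034 ]
side z.034 [0.4441 0.3769 0.034 ]
side z.034 [0.4772 0.066  0.034 ]
side z.034 [0.4023 0.0815 0.034 ]
tri [array([0.5252, 0.356 , 0.0312]), np.float64(0.0012)]
tri [array([0.449 , 0.3689, 0.0208]), np.float64(0.0024)]
tri [array([0.4822, 0.0562, 0.0243]), np.float64(0.0039)]
tri [array([0.4047, 0.0671, 0.02  ]), np.float64(0.0014)]
[0.46547867 0.21071415]
yaw -0.14559011737916125 0.302613867528447
[0.4811 0.3176]
[0.4707 0.2463]
[0.4603 0.1751]
[0.4498 0.1039]
floor [0.4832 0.3224 0.008 ]
floor [0.4718 0.2499 0.008 ]
floor [0.4604 0.1766 0.008 ]
floor [0.449  0.1033 0.008 ]
old [ 0.5189 -0.0426  0.009 ]
old [ 0.4244 -0.0388  0.009 ]
old [ 0.5203 -0.354   0.009 ]
old [ 0.4269 -0.3491  0.009 ]
[[ 9.536e-01  3.010e-01 -3.000e-04]
 [ 3.010e-01 -9.536e-01  1.700e-03]
 [ 2.000e-04 -1.700e-03 -1.000e+00]]
```

Each jar's height and position agrees between the two views. Next I turn the tool so the fingers close along world x, then move over the white jar.

>>> {"op": "step_arm", "data": {
  "moves": "0 0 0 -1 -1;0 0 0 -1 -1;0 0 0 -1 -1;0 0 0 -1 -1;0 0 0 -1 -1;0 0 0 -1 -1;0 0 0 -1 -1;0 0 0 -1 -1;0 0 0 -1 -1;0 0 0 -1 -1",
  "grip_force": 40
}}

```text
time_s: 0.93
position: [0.1805, -0.5717, 0.2308]
ee_rot: [0.83, 0.558, 0.0, -0.001]
wrist_force: [1.0, 0.4, 0.3]
opening: 1.002
finger_force: 0.0
```

>>> {"op": "step_arm", "data": {
  "moves": "0 0 0 -1 -1;0 0 0 -1 -1;0 0 0 -1 -1;0 0 0 -1 -1;0 0 0 -0.5 -1;0 0 0 0 -1"
}}

```text
time_s: 1.43
position: [0.1805, -0.5718, 0.2308]
ee_rot: [0.706, 0.708, 0.0, -0.0]
wrist_force: [0.5, 0.4, 0.4]
opening: 0.997
finger_force: 0.0
```

>>> {"op": "step_arm", "data": {
  "moves": "0.97 0.58 0 0 -1;0.97 0.58 0 0 -1;0.97 0.58 0 0 -1;0.97 0.58 0 0 -1;0.97 0.58 0 0 -1;0.97 0.58 0 0 -1;0.97 0.58 0 0 -1;0.97 0.58 0 0 -1;0.97 0.58 0 0 -1;0.97 0.58 0 0 -1"
}}

```text
time_s: 2.27
position: [0.3259, -0.3282, 0.2312]
ee_rot: [0.708, 0.706, 0.0, -0.0]
wrist_force: [-0.9, -0.8, 0.4]
opening: 1.002
finger_force: 0.0
```

>>> {"op": "step_arm", "data": {
  "moves": "0.97 0.58 0 0 -1;0.97 0.58 0 0 -1;0.97 0.58 0 0 -1;0.97 0.58 0 0 -1;0.97 0.58 0 0 -1;0.97 0.58 0 0 -1;0.97 0.58 0 0 -1;0.97 0.58 0 0 -1;0 0 0 0 -1;0 0 0 0 -1"
}}

```text
time_s: 3.1
position: [0.4417, -0.1345, 0.2312]
ee_rot: [0.706, 0.708, -0.0, -0.0]
wrist_force: [-0.8, 0.3, -0.2]
opening: 0.997
finger_force: 0.0
```

>>> {"op": "step_arm", "data": {
  "moves": "0.95 0.6 0 0 -1;0.95 0.61 0 0 -1;0 0 0.8 0 -1;0 0 1 0 -1;0 0 1 0 -1;0 0 0.8 0 -1;0 0 0.8 0 -1;0 0 0.7 0 -1;0 0 0 0 -1;0 0 0 0 -1"
}}

```text
time_s: 3.93
position: [0.4706, -0.0886, 0.1033]
ee_rot: [0.708, 0.707, -0.001, -0.001]
wrist_force: [0.5, -0.3, 0.0]
opening: 1.003
finger_force: 0.0
```

```bash
python3 - <<'E'
from h import *
s,_=snapshot("side");t,_=snapshot("top");print(get_state()["position"])
a=crop("s",s,215,85,110,110,4)[:,:,::-1];b=crop("t",t,240,150,130,110,3)[:,:,::-1]
o=np.zeros((440,800,3),np.uint8);o[:,:400]=a[:,:400];o[:330,405:795]=b;cv2.imwrite("pics/c1.png",o)
E
```

```text
[ 0.47219343 -0.08884394  0.10465843]
```

View pics/c1.png

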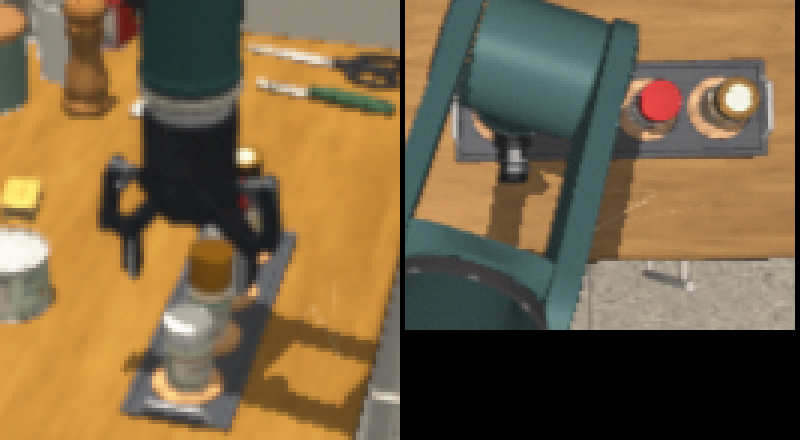

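The gripper sits over the white jar: the fingers straddle it at about crop (130,270) and (262,255), and the orange jar is visible behind between them. I'll descend, grip and lift.

>>> {"op": "step_arm", "data": {
  "moves": "0.07 0 0.8 0 -1;0 0 0.8 0 -1;0 0 0.7 0 -1;0 0 0.24 0 -1;0 0 0 0 -1;0 0 0 0 1;0 0 0 0 1;0 0 0 0 1;0 0 0 0 1;0 0 0 0 1"
}}

```text
time_s: 4.87
position: [0.4725, -0.0866, 0.0416]
ee_rot: [0.707, 0.707, 0.0, 0.001]
wrist_force: [-2.0, 0.1, 9.2]
opening: 0.475
finger_force: 39.2
```

>>> {"op": "step_arm", "data": {
  "moves": "0 0 0 0 1;0 0 0 0 1;0 0 0 0 1;0 0 -0.3 0 1;0 0 -0.6 0 1;0 0 -0.6 0 1;0 0 -0.6 0 1;0 0 -0.3 0 1;0 0 0 0 1;0 0 0 0 1"
}}

```text
time_s: 5.7
position: [0.4719, -0.0863, 0.1007]
ee_rot: [0.707, 0.707, 0.0, 0.0]
wrist_force: [0.2, -0.3, -1.9]
opening: 0.472
finger_force: 40.9
```

>>> {"op": "step_arm", "data": {
  "moves": "0.5 0 0 0 1;0.9 -0.1 0 0 1;0.9 -0.1 0 0 1;0.9 -0.1 0 0 1;0.9 -0.1 0 0 1;0.9 -0.1 0 0 1;0.9 -0.2 0 0 1;0.9 -0.1 0 0 1;0.5 -0.1 0 0 1;0.3 0 0 0 1"
}}

```text
time_s: 6.53
position: [0.4474, 0.1051, 0.0993]
ee_rot: [0.706, 0.708, -0.001, -0.001]
wrist_force: [0.1, 0.7, -2.1]
opening: 0.472
finger_force: 40.9
```

>>> {"op": "step_arm", "data": {
  "moves": "0 0 0 0 1;0 0 0.5 0 1;0 0 0.6 0 1;0 0 0.5 0 1;0 0 0 0 1;0 0 0 0 1"
}}

```text
time_s: 7.03
position: [0.4485, 0.1029, 0.0597]
ee_rot: [0.707, 0.707, -0.001, -0.001]
wrist_force: [0.3, -0.1, -1.6]
opening: 0.471
finger_force: 40.9
```

```bash
python3 - <<'E'
from h import *
s,_=snapshot("side");t,_=snapshot("top");print(get_state()["position"])
a=crop("s",s,190,150,110,140,4)[:,:,::-1];b=crop("t",t,115,150,130,110,3)[:,:,::-1]
o=np.zeros((560,800,3),np.uint8);o[:,:400]=a[:,:400];o[:330,405:795]=b;cv2.imwrite("pics/c2.png",o)
E
```

```text
[0.44960105 0.10326119 0.0606678 ]
```

View pics/c2.png

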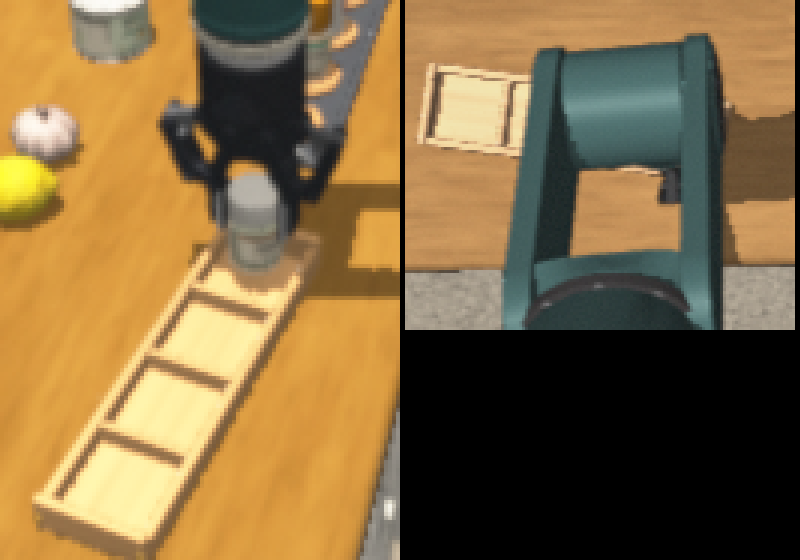

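The side view shows the jar held upright over the right-hand (nearest old rack) compartment, with its base at about crop (257,260), roughly centred. I'll lower it slowly.

>>> {"op": "step_arm", "data": {
  "moves": "0 0 0.4 0 1;0 0 0.3 0 1;0 0 0.1 0 1;0 0 0 0 1;0 0 0.05 0 1;0 0 0 0 1"
}}

```text
time_s: 7.63
position: [0.4493, 0.1037, 0.0392]
ee_rot: [0.707, 0.707, 0.0, 0.0]
wrist_force: [-0.3, -0.8, -1.1]
opening: 0.471
finger_force: 40.9
```

>>> {"op": "step_arm", "data": {
  "moves": "0 0 0.05 0 1;0 0 0 0 1;0 0 0 0 1;0 0 0.05 0 1;0 0 0 0 1;0 0 0 0 1"
}}

```text
time_s: 8.13
position: [0.4494, 0.1038, 0.0385]
ee_rot: [0.707, 0.707, 0.001, 0.0]
wrist_force: [-5.0, -1.0, 24.2]
opening: 0.468
finger_force: 43.3
```

>>> {"op": "step_arm", "data": {
  "moves": "0 0 -0.05 0 1;0 0 0 0 0;0 0 0 0 -0.1;0 0 0 0 -0.3;0 0 0 0 -0.4;0 0 0 0 -0.4;0 0 -0.4 0 -0.5;0 0 -0.8 0 -0.6;0 0 -1 0 -1;0 0 -1 0 -1"
}}

```text
time_s: 8.97
position: [0.4483, 0.1036, 0.1181]
ee_rot: [0.707, 0.707, -0.001, -0.001]
wrist_force: [0.5, -0.0, -0.5]
opening: 1.001
finger_force: 0.0
```

>>> {"op": "step_arm", "data": {
  "moves": "0 0 -1 0 -1;-0.5 0 -1 0 -1;-1 0 -1 0 -1;-1 0.1 -1 0 -1;-1 0.1 0 0 -1;-1 0.1 0 0 -1;-1 0.1 0 0 -1;-1 0.1 0 0 -1;-1 0.1 0 0 -1;-1 0.1 0 0 -1"
}}

```text
time_s: 9.8
position: [0.4664, -0.1099, 0.2176]
ee_rot: [0.707, 0.707, -0.0, -0.0]
wrist_force: [0.4, 0.9, -0.5]
opening: 0.998
finger_force: 0.0
```

>>> {"op": "step_arm", "data": {
  "moves": "-1 0.1 0 0 -1;-1 0 0 0 -1;0 0 0 0 -1;0 0 0 0 -1"
}}

```text
time_s: 10.13
position: [0.469, -0.1596, 0.2174]
ee_rot: [0.708, 0.706, 0.0, -0.0]
wrist_force: [0.2, 0.2, 0.5]
opening: 0.997
finger_force: 0.0
```

>>> {"op": "step_arm", "data": {
  "moves": "0 0 0.5 0 -1;0 0 1 0 -1;0 0 1 0 -1;0 0 1 0 -1;0 0 1 0 -1;0 0 0.5 0 -1;0 0 0 0 -1"
}}

```text
time_s: 10.72
position: [0.4666, -0.1563, 0.09]
ee_rot: [0.707, 0.708, -0.001, -0.003]
wrist_force: [-1.0, 0.3, -0.7]
opening: 0.999
finger_force: 0.0
```

```bash
python3 - <<'E'
from h import *
s,_=snapshot("side");t,_=snapshot("top");print(get_state()["position"])
a=crop("s",s,195,100,110,145,4)[:,:,::-1];b=crop("t",t,115,150,260,110,1.5)[:,:,::-1];b=cv2.resize(t[150:220,160:260],None,fx=4,fy=4)[:,:,::-1]
o=np.zeros((580,800,3),np.uint8);o[:,:400]=a[:,:400];o[:280,400:800]=b;cv2.imwrite("pics/c3.png",o)
E
```

```text
[ 0.46880967 -0.15765229  0.09263339]
```

View pics/c3.png

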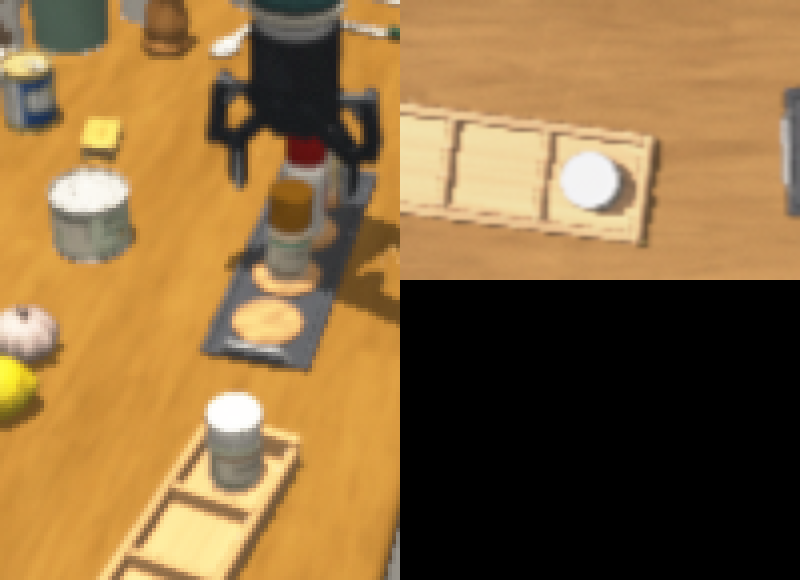

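White stands upright inside the rightmost compartment (cap at crop (590,180)), and orange lies between the open fingers. On to gripping orange.

>>> {"op": "step_arm", "data": {
  "moves": "-0.08 0 0.5 0 -1;0 0 0.6 0 -1;0 0 0.2 0 -1;0 0 0 0 -1;0 0 0 0 1;0 0 0 0 1;0 0 0 0 1;0 0 0 0 1;0 0 0 0 1;0 0 0 0 1"
}}

```text
time_s: 11.65
position: [0.4708, -0.1612, 0.0613]
ee_rot: [0.707, 0.707, 0.001, 0.001]
wrist_force: [1.1, 0.9, 5.6]
opening: 0.441
finger_force: 39.3
```

>>> {"op": "step_arm", "data": {
  "moves": "0 0 0 0 1;0 0 0 0 1;0 0 -0.3 0 1;0 0 -0.6 0 1;0 0 -0.8 0 1;0 0 -0.8 0 1;0 0 -0.8 0 1;0 0 -0.8 0 1;0 0 -0.4 0 1;0 0 0 0 1"
}}

```text
time_s: 12.48
position: [0.4703, -0.1614, 0.175]
ee_rot: [0.707, 0.707, 0.001, 0.002]
wrist_force: [-0.3, 0.2, -1.8]
opening: 0.439
finger_force: 39.2
```

>>> {"op": "step_arm", "data": {
  "moves": "0.5 0 0 0 1;1 0 0 0 1;1 0 0 0 1;1 0 0 0 1;1 0 0 0 1;1 -0.1 0 0 1;1 0 0 0 1;1 -0.1 0 0 1;1 0 0 0 1;1 -0.1 0 0 1"
}}

```text
time_s: 13.32
position: [0.46, 0.0785, 0.1713]
ee_rot: [0.707, 0.707, -0.001, -0.001]
wrist_force: [-0.1, 0.7, -1.8]
opening: 0.443
finger_force: 39.6
```

>>> {"op": "step_arm", "data": {
  "moves": "1 0 0 0 1;1 -0.1 0 0 1;1 0 0 0 1;0.6 0 0 0 1;0.4 0 0 0 1;0 0 0 0 1;0 0 0 0 1;0 0 0 0 1"
}}

```text
time_s: 13.98
position: [0.4585, 0.176, 0.1722]
ee_rot: [0.707, 0.707, -0.001, -0.0]
wrist_force: [0.2, 0.1, -1.7]
opening: 0.444
finger_force: 39.6
```

>>> {"op": "step_arm", "data": {
  "moves": "0 0 0.5 0 1;0 0 0.8 0 1;0 0 0.8 0 1;0 0 0.8 0 1;0 0 0.8 0 1;0 0 0.4 0 1;0 0 0 0 1;0 0 0 0 1"
}}

```text
time_s: 14.65
position: [0.4589, 0.1761, 0.0702]
ee_rot: [0.707, 0.707, -0.0, -0.0]
wrist_force: [-0.1, -0.1, -0.8]
opening: 0.438
finger_force: 39.6
```

>>> {"op": "step_arm", "data": {
  "moves": "0 0 0.3 0 1;0 0 0.1 0 1;0 0 0 0 1;0 0 0.05 0 1;0 0 0 0 1;0 0 0 0 1"
}}

```text
time_s: 15.15
position: [0.4592, 0.1768, 0.0593]
ee_rot: [0.707, 0.707, 0.0, 0.0]
wrist_force: [0.8, -0.5, -1.1]
opening: 0.443
finger_force: 39.7
```

>>> {"op": "step_arm", "data": {
  "moves": "0 0 0.05 0 1;0 0 0 0 1;0 0 0 0 1;0 0 0.03 0 1;0 0 0 0 1;0 0 0 0 1"
}}

```text
time_s: 15.65
position: [0.4597, 0.177, 0.0583]
ee_rot: [0.707, 0.707, 0.001, 0.0]
wrist_force: [-2.1, -0.6, 13.7]
opening: 0.442
finger_force: 40.2
```

>>> {"op": "step_arm", "data": {
  "moves": "0 0 -0.03 0 1;0 0 0 0 0;0 0 0 0 -0.1;0 0 0 0 -0.3;0 0 0 0 -0.4;0 0 0 0 -0.4;0 0 -0.4 0 -0.5;0 0 -0.8 0 -0.6;0 0 -1 0 -1;0 0 -1 0 -1"
}}

```text
time_s: 16.48
position: [0.4585, 0.1766, 0.1389]
ee_rot: [0.707, 0.707, -0.001, -0.0]
wrist_force: [1.1, -0.1, 0.5]
opening: 0.998
finger_force: 0.0
```

>>> {"op": "step_arm", "data": {
  "moves": "0 0 -1 0 -1;-0.2 0 -1 0 -1;-1 0.1 -1 0 -1;-1 0.1 -0.5 0 -1;-1 0.1 0 0 -1;-1 0.1 0 0 -1;-1 0.1 0 0 -1;-1 0 0 0 -1;-1 0 0 0 -1;-1 0 0 0 -1"
}}

```text
time_s: 17.32
position: [0.4714, -0.0294, 0.2261]
ee_rot: [0.707, 0.707, 0.0, 0.0]
wrist_force: [-0.6, -0.2, 1.1]
opening: 0.999
finger_force: 0.0
```

>>> {"op": "step_arm", "data": {
  "moves": "-1 0 0 0 -1;-1 0 0 0 -1;-1 0 0 0 -1;-1 0 0 0 -1;-1 0 0 0 -1;-1 0 0 0 -1;-1 0 0 0 -1;-1 0 0 0 -1;0 0 0 0 -1;0 0 0 0 -1"
}}

```text
time_s: 18.15
position: [0.4716, -0.2293, 0.2258]
ee_rot: [0.708, 0.706, 0.0, 0.0]
wrist_force: [0.5, 0.4, 0.0]
opening: 0.999
finger_force: 0.0
```

```bash
python3 - <<'E'
from h import *
s,_=snapshot("side");t,_=snapshot("top");print(get_state()["position"])
a=crop("s",s,195,100,110,145,4)[:,:,::-1];b=cv2.resize(t[150:220,160:260],None,fx=4,fy=4)[:,:,::-1]
o=np.zeros((580,800,3),np.uint8);o[:,:400]=a[:,:400];o[:280,400:800]=b;cv2.imwrite("pics/c4.png",o)
E
```

```text
[ 0.47134987 -0.22761108  0.22550718]
```

View pics/c4.png

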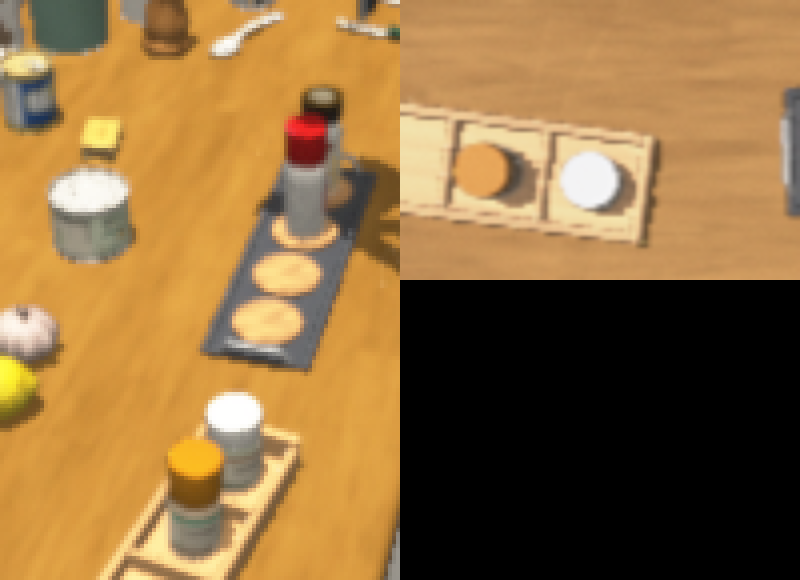

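Orange stands upright in the second compartment from the right (cap at crop (482,171), offset only by parallax), with white still upright. Next is red.

>>> {"op": "step_arm", "data": {
  "moves": "0 0 0.5 0 -1;0 0 1 0 -1;0 0 1 0 -1;0 0 1 0 -1;0 0 1 0 -1;0 0 0.8 0 -1;0 0 0.5 0 -1;0 0 0.3 0 -1;0 0 0 0 -1;0 0 0 0 -1"
}}

```text
time_s: 19.08
position: [0.4719, -0.2276, 0.0731]
ee_rot: [0.707, 0.708, 0.0, -0.0]
wrist_force: [0.1, 0.8, 0.3]
opening: 0.998
finger_force: 0.0
```

>>> {"op": "step_arm", "data": {
  "moves": "0 0 0.05 0 1;0 0 0 0 1;0 0 0 0 1;0 0 0 0 1;0 0 0 0 1;0 0 0 0 1;0 0 0 0 1;0 0 0 0 1"
}}

```text
time_s: 19.75
position: [0.4722, -0.2286, 0.0725]
ee_rot: [0.707, 0.707, 0.0, 0.001]
wrist_force: [-1.4, 1.0, 6.4]
opening: 0.451
finger_force: 39.6
```

>>> {"op": "step_arm", "data": {
  "moves": "0 0 -0.3 0 1;0 0 -0.6 0 1;0 0 -0.8 0 1;0 0 -0.9 0 1;0 0 -0.9 0 1;0 0 -0.9 0 1;0 0 -0.6 0 1;0 0 -0.3 0 1;0 0 0 0 1;0 0 0 0 1"
}}

```text
time_s: 20.58
position: [0.4715, -0.2282, 0.204]
ee_rot: [0.707, 0.707, 0.0, 0.0]
wrist_force: [0.4, 0.9, -0.6]
opening: 0.453
finger_force: 40.6
```

>>> {"op": "step_arm", "data": {
  "moves": "0.5 0 0 0 1;1 0 0 0 1;1 0 0 0 1;1 0 0 0 1;1 0 0 0 1;1 0 0 0 1;1 0 0 0 1;1 0 0 0 1;1 0 0 0 1;1 0 0 0 1"
}}

```text
time_s: 21.42
position: [0.4699, 0.0113, 0.2026]
ee_rot: [0.707, 0.707, -0.001, -0.001]
wrist_force: [0.1, 0.6, -0.5]
opening: 0.451
finger_force: 40.7
```

>>> {"op": "step_arm", "data": {
  "moves": "1 0 0 0 1;1 0 0 0 1;1 0 0 0 1;1 0 0 0 1;1 0 0 0 1;1 0 0 0 1;1 0 0 0 1;1 0 0 0 1;1 0 0 0 1;0.5 0 0 0 1"
}}

```text
time_s: 22.25
position: [0.4698, 0.2494, 0.2026]
ee_rot: [0.706, 0.708, -0.001, -0.001]
wrist_force: [-0.0, -0.2, -0.5]
opening: 0.45
finger_force: 40.7
```

>>> {"op": "step_arm", "data": {
  "moves": "0 0 0 0 1;0 0 0 0 1;0 0 0 0 1;0 0 0 0 1"
}}

```text
time_s: 22.58
position: [0.4712, 0.2456, 0.2037]
ee_rot: [0.707, 0.707, -0.001, -0.0]
wrist_force: [0.3, -0.1, -0.6]
opening: 0.449
finger_force: 40.7
```

>>> {"op": "step_arm", "data": {
  "moves": "0.08 0 0.5 0 1;0 0 0.9 0 1;0 0 0.9 0 1;0 0 0.9 0 1;0 0 0.9 0 1;0 0 0.5 0 1;0 0 0.3 0 1;0 0 0 0 1;0 0 0 0 1"
}}

```text
time_s: 23.33
position: [0.4718, 0.2482, 0.0818]
ee_rot: [0.707, 0.707, -0.0, -0.0]
wrist_force: [-0.8, 0.4, -0.3]
opening: 0.448
finger_force: 40.6
```

>>> {"op": "step_arm", "data": {
  "moves": "0 0 0.2 0 1;0 0 0.1 0 1;0 0 0 0 1;0 0 0 0 1"
}}

```text
time_s: 23.67
position: [0.4717, 0.2488, 0.0744]
ee_rot: [0.707, 0.707, 0.0, 0.0]
wrist_force: [0.6, -0.1, -1.0]
opening: 0.453
finger_force: 40.7
```

>>> {"op": "step_arm", "data": {
  "moves": "0 0 0.1 0 1;0 0 0 0 1;0 0 0.05 0 1;0 0 0 0 1;0 0 0 0 1"
}}

```text
time_s: 24.08
position: [0.4715, 0.2487, 0.0703]
ee_rot: [0.707, 0.707, -0.0, -0.0]
wrist_force: [0.8, -0.3, 0.0]
opening: 0.451
finger_force: 40.7
```

>>> {"op": "step_arm", "data": {
  "moves": "0 0 0.04 0 1;0 0 0 0 1;0 0 0 0 1;0 0 0.03 0 1;0 0 0 0 1;0 0 0 0 1"
}}

```text
time_s: 24.58
position: [0.4718, 0.2489, 0.0695]
ee_rot: [0.707, 0.707, 0.0, 0.0]
wrist_force: [-2.2, 0.1, 9.8]
opening: 0.453
finger_force: 41.8
```

>>> {"op": "step_arm", "data": {
  "moves": "0 0 -0.03 0 1;0 0 0 0 0;0 0 0 0 -0.1;0 0 0 0 -0.3;0 0 0 0 -0.4;0 0 0 0 -0.4;0 0 -0.4 0 -0.5;0 0 -0.8 0 -0.6;0 0 -1 0 -1;0 0 -1 0 -1"
}}

```text
time_s: 25.42
position: [0.471, 0.2485, 0.1504]
ee_rot: [0.707, 0.707, -0.001, -0.0]
wrist_force: [1.0, 0.4, -0.5]
opening: 0.997
finger_force: 0.0
```

>>> {"op": "step_arm", "data": {
  "moves": "0 0 -1 0 -1;0 0 -1 0 -1;-0.5 0 -1 0 -1;-1 0 0 0 -1;-1 0 0 0 -1;-1 0 0 0 -1;-1 0 0 0 -1;-1 0 0 0 -1;-1 0 0 0 -1;-1 0 0 0 -1"
}}

```text
time_s: 26.25
position: [0.4713, 0.0601, 0.2251]
ee_rot: [0.707, 0.707, 0.0, 0.0]
wrist_force: [0.3, 0.1, 0.3]
opening: 1.0
finger_force: 0.0
```

>>> {"op": "step_arm", "data": {
  "moves": "-1 0 0 0 -1;-1 0 0 0 -1;-1 0 0 0 -1;-1 0 0 0 -1;-1 0 0 0 -1;-1 0 0 0 -1;-1 0 0 0 -1;-1 0 0 0 -1;-1 0 0 0 -1;-1 0 0 0 -1"
}}

```text
time_s: 27.08
position: [0.4715, -0.19, 0.2251]
ee_rot: [0.707, 0.707, 0.0, 0.0]
wrist_force: [0.1, -0.5, -0.7]
opening: 0.999
finger_force: 0.0
```

>>> {"op": "step_arm", "data": {
  "moves": "-1 0.1 0 0 -1;-1 0 0 0 -1;-1 0 0 0 -1;-1 0 0 0 -1;-0.5 0 0 0 -1;0 0 0 0 -1;0 0 0 0 -1;0 0 0 0 -1"
}}

```text
time_s: 27.75
position: [0.474, -0.3, 0.2243]
ee_rot: [0.707, 0.707, 0.0, -0.001]
wrist_force: [0.7, -0.0, -0.2]
opening: 1.0
finger_force: 0.0
```

```bash
python3 - <<'E'
from h import *
s,_=snapshot("side");t,_=snapshot("top");print(get_state()["position"])
a=crop("s",s,195,100,110,145,4)[:,:,::-1];b=cv2.resize(t[150:220,160:260],None,fx=4,fy=4)[:,:,::-1]
o=np.zeros((580,800,3),np.uint8);o[:,:400]=a[:,:400];o[:280,400:800]=b;cv2.imwrite("pics/c5.png",o)
E
```

```text
[ 0.47409632 -0.29982201  0.22434985]
```

View pics/c5.png

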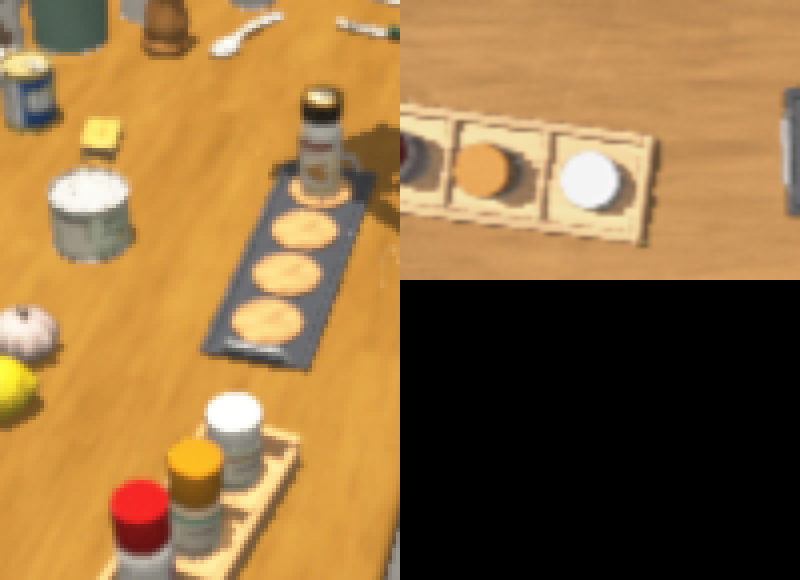

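Red is upright in the third compartment. The black-capped jar remains alone on the old rack at crop (322,100). On to gripping it.

>>> {"op": "step_arm", "data": {
  "moves": "-0.03 0 0.5 0 -1;0 0 1 0 -1;0 0 1 0 -1;0 0 1 0 -1;0 0 1 0 -1;0 0 0.9 0 -1;0 0 0.7 0 -1;0 0 0.35 0 -1;0 0 0 0 -1;0 0 0 0 -1"
}}

```text
time_s: 28.68
position: [0.4744, -0.3015, 0.0633]
ee_rot: [0.707, 0.707, 0.0, -0.0]
wrist_force: [0.3, 0.1, -0.1]
opening: 1.003
finger_force: 0.0
```

>>> {"op": "step_arm", "data": {
  "moves": "0 0 0 0 1;0 0 0 0 1;0 0 0 0 1;0 0 0 0 1;0 0 0 0 1;0 0 0 0 1;0 0 0 0 1;0 0 0 0 1"
}}

```text
time_s: 29.35
position: [0.4747, -0.3025, 0.0641]
ee_rot: [0.707, 0.707, 0.0, 0.001]
wrist_force: [-0.9, -0.1, 6.2]
opening: 0.467
finger_force: 39.6
```

>>> {"op": "step_arm", "data": {
  "moves": "0 0 -0.3 0 1;0 0 -0.6 0 1;0 0 -0.8 0 1;0 0 -1 0 1;0 0 -1 0 1;0 0 -1 0 1;0 0 -0.9 0 1;0 0 -0.6 0 1;0 0 -0.3 0 1;0 0 0 0 1"
}}

```text
time_s: 30.18
position: [0.4751, -0.3027, 0.2277]
ee_rot: [0.707, 0.707, 0.0, 0.002]
wrist_force: [0.5, -0.3, -1.7]
opening: 0.467
finger_force: 40.4
```

>>> {"op": "step_arm", "data": {
  "moves": "0.5 0 0 0 1;1 0 0 0 1;1 0 0 0 1;1 0 0 0 1;1 0 0 0 1;1 0 0 0 1;1 0 0 0 1;1 0 0 0 1;1 0 0 0 1;1 0 0 0 1"
}}

```text
time_s: 31.02
position: [0.4723, -0.0622, 0.2239]
ee_rot: [0.707, 0.707, -0.001, -0.002]
wrist_force: [0.8, -0.9, -1.2]
opening: 0.465
finger_force: 40.4
```

>>> {"op": "step_arm", "data": {
  "moves": "1 0 0 0 1;1 0.1 0 0 1;1 0 0 0 1;1 0.1 0 0 1;1 0 0 0 1;1 0.1 0 0 1;1 0 0 0 1;1 0 0 0 1;1 0 0 0 1;1 0 0 0 1"
}}

```text
time_s: 31.85
position: [0.4793, 0.187, 0.2237]
ee_rot: [0.707, 0.707, -0.002, -0.001]
wrist_force: [1.3, 0.1, -1.6]
opening: 0.467
finger_force: 40.4
```

>>> {"op": "step_arm", "data": {
  "moves": "1 0 0 0 1;1 0 0 0 1;1 0 0 0 1;0.9 0 0 0 1;0.5 0 0 0 1;0 0 0 0 1;0 0 0 0 1;0 0 0 0 1"
}}

```text
time_s: 32.52
position: [0.4807, 0.2945, 0.2248]
ee_rot: [0.707, 0.707, -0.001, -0.0]
wrist_force: [0.2, 1.1, -1.1]
opening: 0.471
finger_force: 40.4
```

>>> {"op": "step_arm", "data": {
  "moves": "0.5 0.05 0 0 1;0.5 0 0 0 1;0 0 0 0 1;0 0 0.5 0 1;0 0 1 0 1;0 0 1 0 1;0 0 1 0 1;0 0 0.5 0 1;0 0 0 0 1;0 0 0 0 1"
}}

```text
time_s: 33.35
position: [0.4825, 0.3203, 0.1252]
ee_rot: [0.707, 0.707, -0.001, -0.0]
wrist_force: [0.4, 0.3, -1.1]
opening: 0.467
finger_force: 40.5
```

```bash
python3 - <<'E'
from h import *
s,_=snapshot("side");t,_=snapshot("top");print(get_state()["position"])
a=crop("s",s,180,160,100,135,4)[:,:,::-1];b=cv2.resize(t[150:220,110:210],None,fx=4,fy=4)[:,:,::-1]
o=np.zeros((540,800,3),np.uint8);o[:,:400]=a[:,:400];o[:280,400:800]=b;cv2.imwrite("pics/c6.png",o)
E
```

```text
[0.48383077 0.3209703  0.12678025]
```

View pics/c6.png

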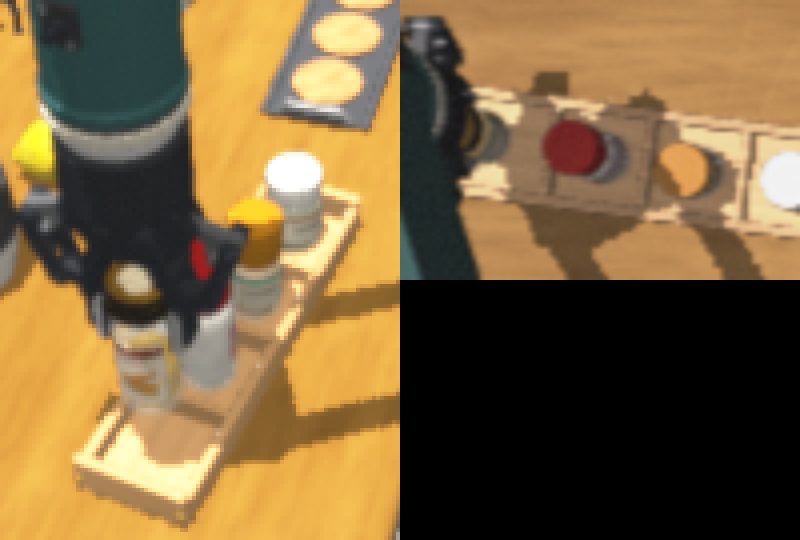

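```bash
python3 - <<'E'
from h import *
c=camera_params("side")
def pr(X):
    p=c["R"]@np.array(X)+c["t"];q=c["intrinsics"]@(p/p[2]);return ((q[:2]-[180,160])*4).round(0)
for z in(.178,.0735,.008):print(z,pr([.4835,.321,z]))
a=-.146
for C in((.482,.320),(.4655,.2107),):print(C)
for nm,Y in(("in",(.141,.075)),):
  for y in Y:
    for x in(-.033,.033):
      X=.4665+x*np.cos(a)-y*np.sin(a);Yw=.213+x*np.sin(a)+y*np.cos(a);print(x,y,pr([X,Yw,.026]),pr([X,Yw,.008]))
for x in(-.041,.041):
   y=.151;print("outer",pr([.4665+x*np.cos(a)-y*np.sin(a),.213+x*np.sin(a)+y*np.cos(a),.034]))
E
```

```text
0.178 [135. 275.]
0.0735 [149. 388.]
0.008 [156. 451.]
(0.482, 0.32)
(0.4655, 0.2107)
-0.033 0.141 [178. 489.] [180. 506.]
0.033 0.141 [ 88. 455.] [ 91. 472.]
-0.033 0.075 [224. 412.] [225. 429.]
0.033 0.075 [137. 381.] [139. 398.]
outer [182. 498.]
outer [ 68. 456.]
```

Projection check: the jar's predicted pixel (135,275) matches what is seen at about (133,280). Its landing point (156,451) is at the compartment centre (159,451). Lowering.

>>> {"op": "step_arm", "data": {
  "moves": "0 0 0.5 0 1;0 0 0.8 0 1;0 0 0.6 0 1;0 0 0.3 0 1;0 0 0 0 1;0 0 0.15 0 1;0 0 0 0 1;0 0 0 0 1"
}}

```text
time_s: 34.12
position: [0.4835, 0.3209, 0.0678]
ee_rot: [0.707, 0.707, 0.001, 0.0]
wrist_force: [0.2, -0.7, -1.1]
opening: 0.465
finger_force: 40.5
```

>>> {"op": "step_arm", "data": {
  "moves": "0 0 0.12 0 1;0 0 0 0 1;0 0 0.08 0 1;0 0 0 0 1;0 0 0 0 1"
}}

```text
time_s: 34.53
position: [0.4827, 0.3204, 0.0618]
ee_rot: [0.707, 0.707, -0.0, -0.0]
wrist_force: [0.1, 0.0, -1.2]
opening: 0.469
finger_force: 40.5
```

>>> {"op": "step_arm", "data": {
  "moves": "0 0 0.05 0 1;0 0 0 0 1;0 0 0 0 1;0 0 0.03 0 1;0 0 0 0 1;0 0 0 0 1"
}}

```text
time_s: 35.03
position: [0.4829, 0.3207, 0.0611]
ee_rot: [0.707, 0.707, 0.0, 0.0]
wrist_force: [-3.4, -0.7, 12.0]
opening: 0.47
finger_force: 41.7
```

Contact with the floor. Next I release the jar, rise, and move away to the right.

>>> {"op": "step_arm", "data": {
  "moves": "0 0 -0.03 0 1;0 0 0 0 0;0 0 0 0 -0.1;0 0 0 0 -0.3;0 0 0 0 -0.4;0 0 0 0 -0.4;0 0 -0.4 0 -0.5;0 0 -0.8 0 -0.6;0 0 -1 0 -1;0 0 -1 0 -1"
}}

```text
time_s: 35.87
position: [0.4823, 0.3202, 0.1416]
ee_rot: [0.707, 0.707, -0.001, -0.0]
wrist_force: [-0.4, 0.0, 0.2]
opening: 0.998
finger_force: 0.0
```

>>> {"op": "step_arm", "data": {
  "moves": "0 0 -1 0 -1;0 0 -1 0 -1;0 0 -1 0 -1;-0.5 0 0 0 -1;-1 0 0 0 -1;-1 0 0 0 -1;-1 0 0 0 -1;-1 0 0 0 -1;-1 0 0 0 -1;-1 0 0 0 -1"
}}

```text
time_s: 36.7
position: [0.4823, 0.1565, 0.2158]
ee_rot: [0.707, 0.707, -0.0, -0.0]
wrist_force: [0.0, -0.2, 0.8]
opening: 1.0
finger_force: 0.0
```

>>> {"op": "step_arm", "data": {
  "moves": "-1 0 0 0 -1;-1 0 0 0 -1;-1 0 0 0 -1;-1 0 0 0 -1;-1 0 0 0 -1;-1 0 0 0 -1;-1 0 0 0 -1;-1 0 0 0 -1;-1 0 0 0 -1;-1 0 0 0 -1"
}}

```text
time_s: 37.53
position: [0.4823, -0.0933, 0.2158]
ee_rot: [0.707, 0.707, -0.0, -0.0]
wrist_force: [0.7, 0.2, 0.3]
opening: 1.001
finger_force: 0.0
```

>>> {"op": "step_arm", "data": {
  "moves": "-1 0 0 0 -1;-1 0 0 0 -1;-1 0 0 0 -1;-1 0 0 0 -1;0 0 0 0 -1;0 0 0 0 -1;0 0 0 0 -1"
}}

```text
time_s: 38.12
position: [0.4824, -0.1915, 0.2154]
ee_rot: [0.707, 0.707, 0.0, -0.001]
wrist_force: [-0.5, -0.1, -0.2]
opening: 0.997
finger_force: 0.0
```

```bash
python3 - <<'E'
from h import *
s,_=snapshot("side");t,_=snapshot("top");print(get_state()["position"])
a=crop("s",s,190,175,100,135,4)[:,:,::-1];b=cv2.resize(t[150:220,115:235],None,fx=3.3,fy=3.3)[:,:,::-1]
o=np.zeros((540,800,3),np.uint8);o[:,:400]=a[:,:400];o[:231,400:796]=b;cv2.imwrite("pics/c7.png",o)
E
```

```text
[ 0.48256356 -0.19095968  0.21549313]
```

View pics/c7.png

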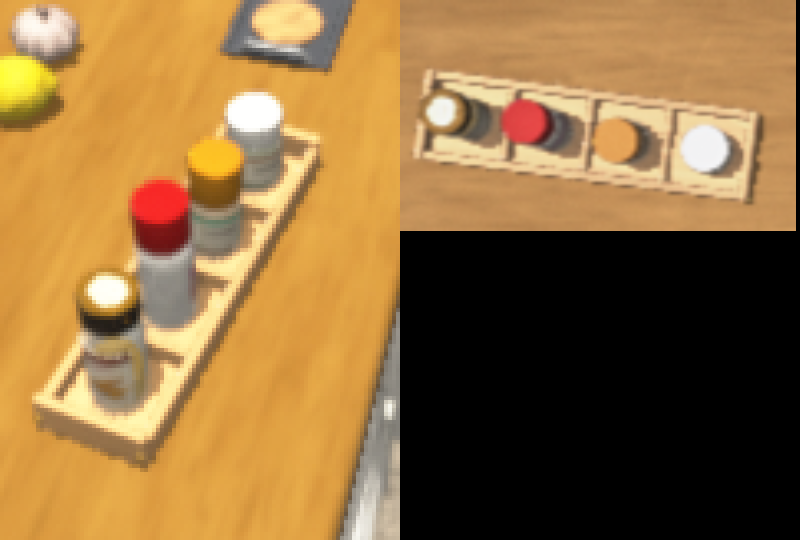

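All four jars stand upright on the compartment floors. From left to right they read black (440,112), red (527,122), orange (616,140), white (704,148), which is the reverse of the original order.

```bash
python3 -c "
from station import *
print(job_done())"
```

```text
the job is handed in; nothing more can be done
None
```

The job is handed in: all four jars stand upright in the new rack in reverse order (black, red, orange, white from left to right), finished at about 38 s of the 112 s limit.

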